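# Feel for the release notch of a pattern clamp and press its key

## Task

With the gripper shut, put the fingertip on the red block on top of the clamp bar, then slide it along the bar's top edge, feeling its way, until it finds the notch, and press the key inside the notch fully down so that it stays down and the clamp jaw lifts; then draw back clear. Only press, grasp nothing, and leave the shoe last, marker, pliers and tin where they are.

Things in the scene. Friction and masses are not known exactly. Their poses are not given: they have to be found in the camera images.
- bar_top (a point): Middle of the top edge of a straight aluminium bar, 40 mm above the table; bar 30 mm wide (x), 490 mm long (y), z up, fixed. The edge is flat within 0.5 mm save for one notch: a gap 50 mm long along y, full width, upright end walls. Its middle lies somewhere from y = -70 to +35 mm in this frame, other in each run: find it by feel or sight
- board: Fixed plywood board that carries the bar along its near edge; origin on the table under bar_top, same axes; 12 mm thick, from x = -15 to 285 mm, 500 mm along y, a pattern card on top
- start_top (a point): Middle of the top of the red block, which is part of the bar: 26 mm along y, 31 mm along x, flush with the top edge, at y = +108 mm of bar_top (spans y = 95 to 121). From it the plain edge runs in this frame's -y direction for at least 35 mm before the notch begins
- key (a joint): How far the dark grey key in the notch is pressed straight down, m: 0 at the start, 0.006 at its stop. Takes about 4 N, no return spring, stays where left. It fills the notch's floor (47 mm along the bar, 26 mm across); its flat top is at first 8 mm below the bar's top edge (32 mm above the table)
- jaw (a joint): How far the clamp jaw has lifted, in m: 0 at the start; driven by the key, it rises as far as the key is pressed, 0.006 when fully released. A thin steel strip on the bar's +x side (x = 17 to 43 mm, 300 mm long, somewhere within y = -220 to 185 mm of bar_top), its top 19 mm above the table
- last_mid (a point): Middle of a loose beech shoe last, 40 mm above its flat sole; 252 mm long along its x, 84 mm wide, up to 102 mm high; stands on the pattern card beyond the bar. Leave alone
- marker_mid (a point): Middle of a loose marker pen, 140 mm long along its x, 15 mm thick, lying on the table on the robot's side of the bar. Leave alone
- pliers_mid (a point): Middle of loose pliers with red handles, 195 mm long along its x, 76 mm wide, 16 mm high, lying on the table to the right of the board. Leave alone
- tin_mid (a point): Middle of a loose round brass tin, 72 mm across, 30 mm high, standing on the table to the left of the board. Leave alone

How it is judged:
On the way, in this order (a step that is already met when the one before it is completed fails the run):
1. a fingertip rests on the red block, the key not yet pressed (contact force between the fingers and start above 0.3 N and value of joint key below 0.001 m), for 0.1 s.
2. the fingertip touches the top edge beyond the red block, the key not yet pressed ((contact force between the fingers and strip_c0 above 0.3 N or contact force between the fingers and strip_c1 above 0.3 N) and contact force between the fingers and start below 0.05 N and value of joint key below 0.001 m), for 0.1 s.
3. the key is pressed fully down by the fingers (contact force between the fingers and key above 0.3 N and value of joint key above 0.0045 m), for 0.05 s.
At the end, for the whole second after the job is handed in: the key is at least 4.5 of its 6 mm down and stays there by itself, the jaw is at least 4 mm up, and the last, marker, pliers and tin are within 20 mm of where they stood (value of joint key above 0.0045 m and value of joint jaw above 0.004 m and distance of each of last_mid, marker_mid, pliers_mid, tin_mid from where it was at the start of the episode below 0.02 m); the robot touches nothing.
It fails at once if the last, marker, pliers or tin is knocked, lifted or carried more than 20 mm (distance of any of last_mid, marker_mid, pliers_mid, tin_mid from where it was at the start of the episode above 0.02 m).
It also fails if it takes over 72 s, if anything falls off the work surface, if the arm or the gripper's body presses on something with over 40 N, if the wrist force passes 120 N, or if a joint passes its speed limit or range.

## Robot

A 6-joint arm with a two-finger parallel gripper is mounted at the origin on the work surface. World frame = base frame: x ahead of the robot, y to its left, z up, the work surface at z = 0. Lengths are in m, angles in rad, forces in N, time in s.
With the tool pointing down it reaches from about 0.375 to 0.975 m from the base axis. Payload 3.8 kg.
Tool frame: the origin (TCP) lies midway between the tips of the shut fingers; the grasp point (between the pads) lies 19 mm behind it; z points along the fingers, y is the line along which they close (so a half turn about z gives the same grasp; the last joint's range is limited). The gripper opens to 85 mm and grips with 20 to 120 N. Pads are 22 mm wide; open, the fingers measure 114 mm over their backs; the gripper's body (76 mm by 85 mm) begins 54 mm behind the grasp point. The pads swing forward as they close: fully open they stand 13 mm farther back than shut.
Start: joints at [-1.384, 0.264, 1.604, -0, 1.274, -0.037], TCP at [0.15, -0.658, 0.196] pointing down, gripper open.
Joint ranges: [-2.63, 2.63], [-0.94, 2.18], [0.31, 2.57], [-1.31, 4.45], [0, 2.66], [-2.55, 2.55]. Speed limits (rad/s): [2.57, 2.57, 3.14, 3.14, 3.14, 3.14].

## Interface

Orientations are given as a rotation vector (axis times angle).
In Python, from workcell import bot gives the robot as it stands.
- The arm moves only by the tool servo_tool, never from a script. Its argument "series" is a list of rows, each a list of 7 numbers: the shift along the world's x, y, z in units of 0.15 m (1.0 is 0.15 m), then the turn, a rotation vector about the world's x, y, z in units of 180 degrees (1.0 is 180 degrees), then the closure, from 0 (fully open) to 1 (shut). A call has 1 to 20 rows; each row is the pose to reach, as a shift and turn from the pose commanded when the call began, turning the shorter way round; what a row does not reach only later rows make up. A row lasts 1/10 s, in which the tool goes at most 50 mm and 8.59 degrees, less where a joint would pass 70% of its speed; a pose out of reach is approached as far as the arm can. A call with a number of a shift or a turn outside -1 to 1 is refused whole. A call with a gripper value outside its range is refused whole. The fingers move at their own pace and stop on an object; "newtons" is the grip in N (left out, the last holds). Time passes only in rows, so rows that repeat a pose let the fingers close. It gives the time, the measured TCP pose, the force, the opening and the grip force at its end, in the units of the state.
- bot.read_state(): the state, without advancing time (a new reading comes with each control period).
- bot.read_camera(name): name is "scene" or "top"; returns the picture (400x640x3 uint8, red, green, blue); there is no depth.
- bot.camera_info(name): a dict with "vertical_fov" (degrees; the focal length in pixels is half the picture's height over the tangent of half this angle, whatever the lens; pixels are square), "cx", "cy" (the principal point, pixels), "R" (3x3) and "t" (3): a world point X has camera coordinates R X + t. Camera axes: x right, y down, z forward; pixel columns grow to the right and rows downward; lengths in m; the calibration is good to about 2 mm. A picture is of the moment at which its call begins. camera_info takes no time and is no camera call.
- bot.finish_job(): hands the job in; it is judged then, once.
Trained networks look in the newest picture that a camera, given by its name, has taken for a name from the list of things; names that differ only in an ending like _2 or _b are one class to them, and where a whole thing is asked for, a point or a joint stands for the part that bears it (a point fixed in the world has none). Each returns a list of dicts, best first, with "score" (0 to 1); they miss things now and then, are a little off and sometimes report something else, mostly with a low value. They report only what shows in the picture. A call takes as long as a camera call.
- bot.recognise(target, camera): "box" ([left, top, right, bottom] as shares, 0 to 1, of the picture: columns of its width, rows of its height, round what is visible of it).
- bot.trace(target, camera): "mask" (400x640 bool, what is visible of it) and "box" ([left, top, right, bottom] as shares, 0 to 1, of the picture: columns of its width, rows of its height, round what is visible of it).
- bot.mark_of(target, camera): "at" ([row, column] as shares, 0 to 1, of the picture: columns of its width, rows of its height: a listed point, or the origin of a listed thing).
The state is a dict: "time": time; "q": joint angles; "joint_vel": joint speeds; "joint_torque": joint torques, N m; "tool_pos": TCP position; "tcp_rot": TCP orientation; "wrist_force": force on the tool from outside, world axes, zero at the start; "torque": the same for the moment, N m; "width": opening from 0.0 (shut) to 1.0 (fully open); "grip_force": force on a finger pad.
Only numpy, scipy, OpenCV 4.12 (cv2) and the standard library are available. Lean on these libraries where they do the work, as an engineer would, in place of code of your own. Each camera call takes 0.05 s, during which the arm holds its last target. There are 200 camera calls.

## Working session

There is one attempt and no reset: what is moved stays moved. The work goes in short steps, Python scripts to look and compute and a tool call to move; the robot and the scene stay as the last step left them, time stands still between calls to the robot, and variables do not carry over. Pictures are saved under pics/ and viewed, at most 10 in all, crops included, and the job is handed in when it is done.

Besides the shell and the picture viewer there is one more tool, called in YAML: its name, and indented under it one key for each argument. servo_tool: Moves the arm, as the interface text tells. Shifts and turns lie within -1 to 1; 1 stands for 0.15 m of shift or 180 degrees of turn. Its arguments: {"type":"object","properties":{"series":{"type":"array","items":{"type":"array","items":{"type":"number"}}},"newtons":{"type":"number"}},"required":["series"]}

```bash
mkdir -p pics; cat > h.py <<'E'
import numpy as np,cv2
from workcell import bot
def K(n):
    c=bot.camera_info(n);f=200/np.tan(np.radians(c["vertical_fov"])/2);return c,f
def ray(n,row,col,z):
    c,f=K(n);R=np.array(c["R"]);t=np.array(c["t"])
    d=R.T@np.array([(col-c["cx"])/f,(row-c["cy"])/f,1]);o=-R.T@t
    return o+d*(z-o[2])/d[2]
def proj(n,X):
    c,f=K(n);p=np.array(c["R"])@X+np.array(c["t"]);return p[1]/p[2]*f+c["cy"],p[0]/p[2]*f+c["cx"]
def save(n,name):
    im=bot.read_camera(n);cv2.imwrite("pics/"+name,im[:,:,::-1]);return im
E
python3 - <<'E'
from h import *
for n in("top","scene"):
    save(n,n+"0.png")
    for t,z in(("bar_top",.04),("start_top",.04),("key",.032),("board",0),("marker_mid",.0075),("last_mid",.04)):
        for d in bot.mark_of(t,n)[:2]:
            r,c=d["at"][0]*400,d["at"][1]*640
            print(n,t,round(d["score"],2),round(r),round(c),ray(n,r,c,z).round(4))
E
```

```text
top bar_top 0.69 215 306 [0.5493 0.0435 0.04  ]
top start_top 0.64 213 260 [0.5571 0.1479 0.04  ]Traceback (most recent call last):
  File "<stdin>", line 5, in <module>
ValueError: it knows: bar_top, board, last_mid, marker_mid, pliers_mid, start_top, tin_mid
```

View pics/top0.png

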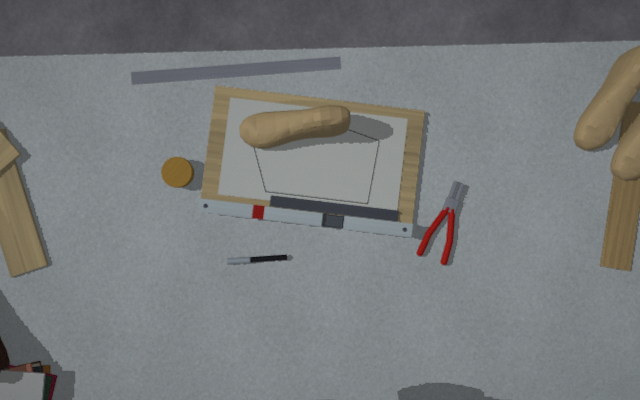

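The top view shows the bar running from about (205,203) to (230,413). The red block is at (212,258) and the dark key at (220,333). The marker lies below the bar, around row 259.

```bash
python3 - <<'E'
from h import *
im=save("scene","scene0.png")
for n in("top","scene"):
    im=bot.read_camera(n).astype(int)
    m=((im[...,0]>120)&(im[...,1]<60)).astype(np.uint8)
    nn,l,s,c=cv2.connectedComponentsWithStats(m)
    for i in range(1,nn):
        if s[i,4]>20: print(n,"red",s[i],c[i].round(1),ray(n,c[i][1],c[i][0],.04).round(4))
    for t,z in(("bar_top",.04),("start_top",.04),("marker_mid",.0075)):
        for d in bot.mark_of(t,n)[:1]:
            r,c=d["at"][0]*400,d["at"][1]*640
            print(n,t,round(d["score"],2),round(r,1),round(c,1),ray(n,r,c,z).round(4))
    for d in bot.trace("key",n)[:2]:
        ys,xs=np.where(d["mask"]);print(n,"key",d["score"],np.array(d["box"])*[640,400,640,400],ray(n,ys.mean(),xs.mean(),.032).round(4))
for p in((205,203),(232,412)): print(ray("top",*p,.04).round(4))
print(bot.read_state()["tcp_rot"],bot.read_state()["time"])
E
```

```text
top red [417 207  31  48 223] [430.4 230.5] [ 0.5065 -0.2393  0.04  ]
top red [441 209  12  55 231] [447.8 236.6] [ 0.4913 -0.2783  0.04  ]
top bar_top 0.97 214.1 305.8 [0.552  0.0432 0.04  ]
top start_top 0.55 211.5 258.6 [0.561  0.1503 0.04  ]
top marker_mid 0.71 260.3 256.0 [0.4481 0.1633 0.0075]
top key 0.6 [319.808 214.    344.128 232.52 ] [ 0.535  -0.0158  0.032 ]
top key 0.56 [238.016 103.8   348.224 147.8  ] [0.7573 0.0668 0.032 ]
scene red [200 202  12  30 117] [204.8 215.7] [ 0.5288 -0.2823  0.04  ]
scene red [205 204  29  29 161] [220.2 219. ] [ 0.5503 -0.247   0.04  ]
scene bar_top 0.59 203.1 337.7 [0.544  0.0451 0.04  ]
scene start_top 0.65 201.5 379.1 [0.5592 0.1503 0.04  ]
scene marker_mid 0.67 186.5 371.5 [0.4364 0.1739 0.0075]
scene key 0.51 [301.504 202.4   322.368 212.32 ] [ 0.5444 -0.0202  0.032 ]
scene key 0.23 [184.    200.08  234.112 254.68 ] [ 0.5668 -0.2821  0.032 ]
[0.5795 0.2763 0.04  ]
[ 0.5043 -0.1972  0.04  ]
[ 3.12184000e+00  3.50829311e-01 -5.37663429e-05] 0.7
```

View pics/scene0.png

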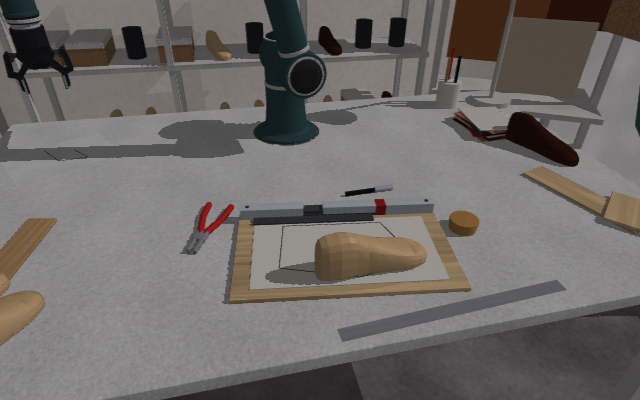

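The scene view confirms it: red block at (206,380), key at (210,313), and the arm far to the left. The bar's yaw needs to be more precise.

```bash
python3 - <<'E'
from h import *
im=bot.read_camera("top")
m=cv2.inRange(im[190:245,195:425],(150,160,165),(255,255,255))
cr=im[190:245,195:425]
v=cv2.resize(np.vstack([cr,cv2.merge([m]*3)])[:,:,::-1],None,fx=3.4,fy=3.4,interpolation=cv2.INTER_CUBIC)
cv2.imwrite("pics/c1.png",v)
i=im.astype(int);r=(i[...,0]>1.6*i[...,1]+30);r[:,300:]=0;r[:200]=0;r[225:]=0;r[:,:245]=0
ys,xs=np.where(r);print(len(xs),xs.min(),xs.max(),ys.min(),ys.max(),ray("top",ys.mean(),xs.mean(),.04))
for t in("bar_top","board"):
  for d in bot.trace("board","top")[:1]:
    c=cv2.findContours(d["mask"].astype(np.uint8),0,1)[0];c=max(c,key=cv2.contourArea)
    b=cv2.boxPoints(cv2.minAreaRect(c));print(b.round(1).tolist(),[ray("top",y,x,.012).round(4).tolist() for x,y in b])
  break
E
```

```text
130 253 263 205 218 [0.56091135 0.15190861 0.04      ]
[[197.6999969482422, 211.5], [212.89999389648438, 84.80000305175781], [426.0, 110.4000015258789], [410.70001220703125, 237.10000610351562]] [[0.5658, 0.2957, 0.012], [0.8635, 0.2544, 0.012], [0.7888, -0.2461, 0.012], [0.4917, -0.1993, 0.012]]
```

View pics/c1.png

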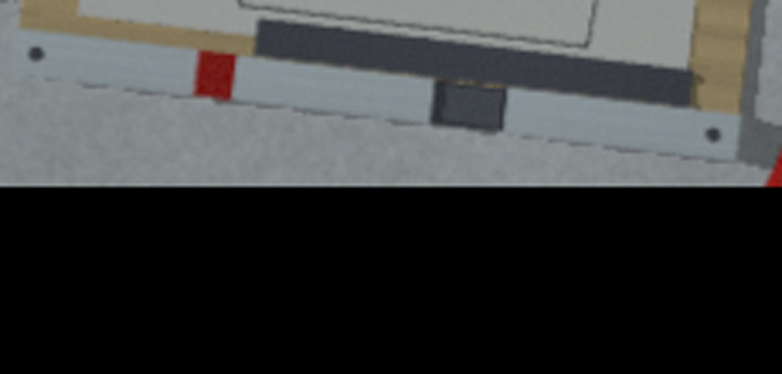

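The crop shows the bolts at full-picture (205.9,205.6) and (229.4,404.7). The red block's centre is at (212.4,258.2) and the notch's is at (221,333).

```bash
python3 - <<'E'
from h import *
P=lambda x,y,z=.04:ray("top",190+y/3.4,195+x/3.4,z)[:2]
a,b=P(36,54),P(713,134);u=(a-b)/np.linalg.norm(a-b);n=np.array([u[1],-u[0]])
print("u",u,"len",np.linalg.norm(a-b),"mid",(a+b)/2,"yaw deg",np.degrees(np.arctan2(-u[0],u[1])))
red=P(215,76);o=red-.108*u
print("red",red,"off mid",(red-(a+b)/2)@np.array([u,n]).T)
for nm,p in(("keyL",P(434,103)),("keyR",P(505,107)),("keyc",P(469,105,.036))): print(nm,(p-red)@u,(p-red)@n,p)
s=bot.read_state();print(s["tool_pos"],s["q"],s["width"])
E
```

```text
u [0.14621992 0.98925211] len 0.4562011836492868 mid [0.54398599 0.04485782] yaw deg -8.407928428599028
red [0.55914374 0.15125822] off mid [ 0.10747318 -0.00056302]
keyL -0.1476441242427151 -0.000744740055399188 [0.53681849 0.00530985]
keyR -0.195155989662332 0.0021712750599548786 [ 0.53275599 -0.04211774]
keyc -0.1711753289899683 0.0006898862288166351 [ 0.53479697 -0.01817821]
[ 0.14980932 -0.65817642  0.19633308] [-1.38389733e+00  2.63846795e-01  1.60396771e+00  7.67702624e-06
  1.27371298e+00 -3.69092602e-02] 1.0005904803952002
```

Red block is at about (0.559, 0.151) and the notch centre at about (0.535, -0.018), with the bar along u=(0.146, 0.989). I'll shut the gripper, turn -21.2° so the tool lines up with the bar, and travel high.

servo_tool:
  series:
    - [0.25,0.25,0,0,0,-0.03,1]
    - [0.5,0.5,0,0,0,-0.06,1]
    - [0.75,0.75,0,0,0,-0.09,1]
    - [1,1,0,0,0,-0.118,1]
    - [1,1,0,0,0,-0.118,1]
  newtons: 40

```text
time: 1.3
tool_pos: [0.3028, -0.5047, 0.1965]
tcp_rot: [-3.132, 0.227, -0.002]
wrist_force: [0.7, 0.4, 0.6]
width: 0.139
grip_force: 0.0
```

servo_tool:
  series:
    - [0.25,0.25,0,0,0,0,1]
    - [0.5,0.5,0,0,0,0,1]
    - [0.75,0.75,0,0,0,0,1]
    - [0.9,1,0,0,0,0,1]
    - [0.9,1,0,0,0,0,1]

```text
time: 1.8
tool_pos: [0.4375, -0.3542, 0.1964]
tcp_rot: [-3.132, 0.221, -0.002]
wrist_force: [-0.6, -0.2, -0.8]
width: -0.002
grip_force: 0.0
```

servo_tool:
  series:
    - [0.15,0.25,0,0,0,0,1]
    - [0.3,0.5,0,0,0,0,1]
    - [0.45,0.75,0,0,0,0,1]
    - [0.6,1,0,0,0,0,1]
    - [0.6,1,0,0,0,0,1]

```text
time: 2.3
tool_pos: [0.5268, -0.2052, 0.1965]
tcp_rot: [-3.133, 0.223, -0.002]
wrist_force: [0.4, -0.7, 0.7]
width: 0.004
grip_force: 0.0
```

servo_tool:
  series:
    - [0.1,0.25,0,0,0,0,1]
    - [0.2,0.5,0,0,0,0,1]
    - [0.3,0.75,0,0,0,0,1]
    - [0.3,1,0,0,0,0,1]
    - [0.3,1,0,0,0,0,1]

```text
time: 2.8
tool_pos: [0.5699, -0.0559, 0.1962]
tcp_rot: [-3.133, 0.225, 0.001]
wrist_force: [0.6, -0.8, 0.3]
width: -0.003
grip_force: 0.0
```

servo_tool:
  series:
    - [-0.05,0.3,0,0,0,0,1]
    - [-0.07,0.6,-0.1,0,0,0,1]
    - [-0.07,0.9,-0.2,0,0,0,1]
    - [-0.07,1,-0.3,0,0,0,1]
    - [-0.07,1,-0.3,0,0,0,1]

```text
time: 3.3
tool_pos: [0.5576, 0.0917, 0.1486]
tcp_rot: [3.132, -0.227, -0.007]
wrist_force: [0.5, -0.9, -0.2]
width: -0.004
grip_force: 0.0
```

servo_tool:
  series:
    - [0,0.2,-0.1,0,0,0,1]
    - [0,0.38,-0.3,0,0,0,1]
    - [0,0.38,-0.5,0,0,0,1]
    - [0,0.38,-0.6,0,0,0,1]
    - [0,0.38,-0.6,0,0,0,1]
    - [0,0.38,-0.6,0,0,0,1]

```text
time: 3.9
tool_pos: [0.5602, 0.1474, 0.062]
tcp_rot: [3.133, -0.233, 0.001]
wrist_force: [1.7, -0.2, 0.4]
width: 0.001
grip_force: 0.0
```

```bash
python3 - <<'E'
from h import *
s=bot.read_state();print(s["tool_pos"],s["time"],s["q"],s["wrist_force"])
a=save("top","t");
E
python3 - <<'E'
from h import *
a=bot.read_camera("top")[190:240,230:350];b=bot.read_camera("scene")[150:230,280:420]
v=np.vstack([cv2.resize(a,(720,300),interpolation=2),cv2.resize(b,(525,300),interpolation=2)[:, :].copy() if 0 else cv2.copyMakeBorder(cv2.resize(b,(525,300),interpolation=2),0,0,0,195,0)])
cv2.imwrite("pics/c2.png",v[:,:,::-1])
E
```

```text
[0.56021584 0.1473633  0.06200943] 3.9 [ 2.14531532e-01  2.04011304e-01  1.94047563e+00 -5.57138245e-04
  9.96527376e-01  1.93408307e+00] [ 1.66009101 -0.1661408   0.426511  ]Traceback (most recent call last):
  File "<stdin>", line 3, in <module>
  File "h.py", line 12, in save
    im=bot.read_camera(n);cv2.imwrite("pics/"+name,im[:,:,::-1]);return im
                          ~~~~~~~~~~~^^^^^^^^^^^^^^^^^^^^^^^^^^^
cv2.error: OpenCV(4.12.0) /io/opencv/modules/imgcodecs/src/loadsave.cpp:1051: error: (-2:Unspecified error) could not find a writer for the specified extension in function 'imwrite_'
```

View pics/c2.png

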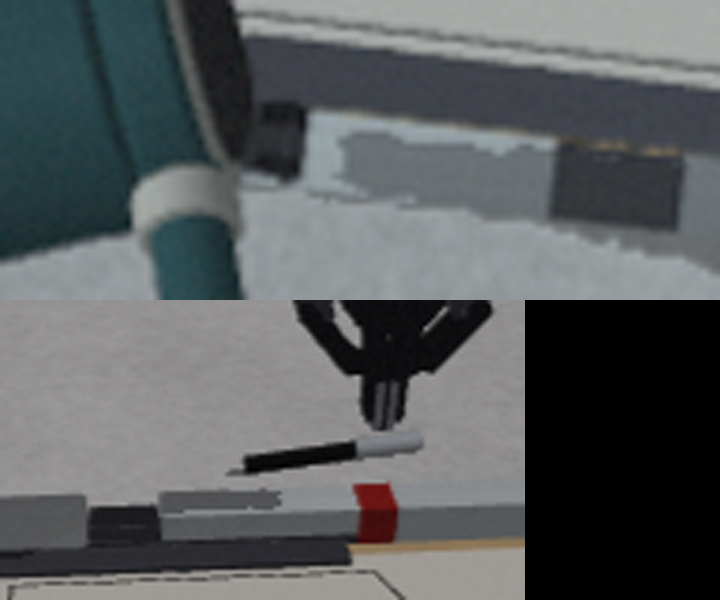

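The fingertip is above the red block. Descending gently.

servo_tool:
  series:
    - [0,0.01,-0.06,0,0,0,1]
    - [0,0.01,-0.11,0,0,0,1]
    - [0,0.01,-0.13,0,0,0,1]
    - [0,0.01,-0.14,0,0,0,1]
    - [0,0.01,-0.15,0,0,0,1]
    - [0,0.01,-0.15,0,0,0,1]

```text
time: 4.65
tool_pos: [0.5591, 0.1504, 0.0385]
tcp_rot: [3.133, -0.23, -0.001]
wrist_force: [-0.1, 0.5, -0.1]
width: 0.003
grip_force: 0.0
```

No contact yet, so going lower in small steps.

servo_tool:
  series:
    - [0,0,-0.005,0,0,0,1]
    - [0,0,-0.01,0,0,0,1]
    - [0,0,-0.015,0,0,0,1]
    - [0,0,-0.015,0,0,0,1]

```text
time: 5.05
tool_pos: [0.5593, 0.1503, 0.0365]
tcp_rot: [3.133, -0.231, -0.0]
wrist_force: [-0.1, 0.3, -0.6]
width: -0.0
grip_force: 0.0
```

servo_tool:
  series:
    - [0,0,-0.005,0,0,0,1]
    - [0,0,-0.01,0,0,0,1]
    - [0,0,-0.015,0,0,0,1]
    - [0,0,-0.015,0,0,0,1]

```text
time: 5.45
tool_pos: [0.5592, 0.1503, 0.0341]
tcp_rot: [3.133, -0.231, -0.0]
wrist_force: [-0.5, -0.2, -0.7]
width: 0.001
grip_force: 0.0
```

```bash
python3 - <<'E'
from h import *
s=bot.read_state();print(s["tool_pos"],s["wrist_force"],s["torque"])
b=bot.read_camera("scene")[160:240,310:430]
cv2.imwrite("pics/c3.png",cv2.resize(b,(780,520),interpolation=2)[:,:,::-1])
print(proj("scene",s["tool_pos"]))
E
```

```text
[0.55916264 0.15030277 0.03411284] [-0.52413759 -0.24050149 -0.68804191] [0.00661685 0.00291309 0.02083068]
(np.float64(203.42699181299918), np.float64(378.860487513183))
```

View pics/c3.png

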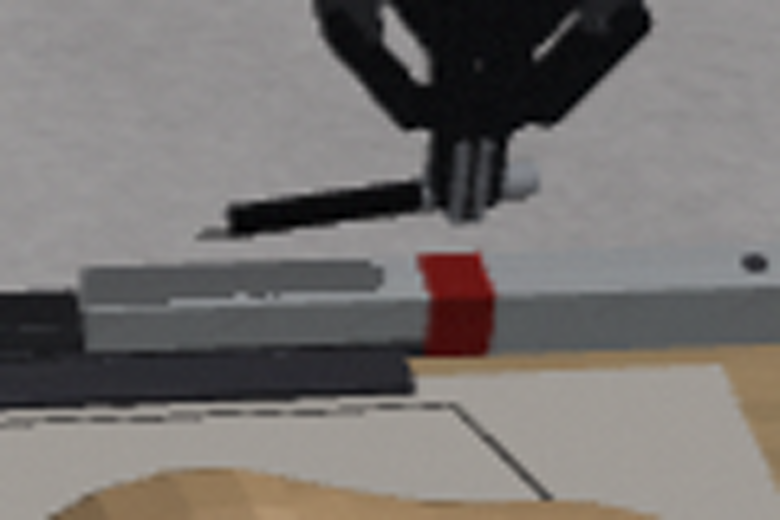

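The scene view shows the fingertip at about (193.5,382), but the stated TCP projects to (203,379). That puts the tip about 26 mm high, or too near the robot. Checking against the top camera.

```bash
python3 - <<'E'
from h import *
p=np.array(bot.read_state()["tool_pos"])
for n in("top","scene"):
    print(n,[np.round(proj(n,p+np.array(d)),1).tolist() for d in((0,0,0),(0,0,.026),(-.04,0,0),(0,0,.092))])
    print(bot.camera_info(n)["vertical_fov"],K(n)[1],bot.camera_info(n)["cx"],bot.camera_info(n)["cy"],(-np.array(bot.camera_info(n)["R"]).T@np.array(bot.camera_info(n)["t"])).round(3))
print("base",proj("scene",np.array([0,0,0])),proj("top",np.array([0,0,0])), bot.camera_info("scene").keys())
for x in (-.05,-.04,-.03,-.02,-.01,0): # solutions for tip pixel
    c,f=K("scene");o=-np.array(c["R"]).T@np.array(c["t"]);d=ray("scene",193.5,381.7,0)-o
    k=(p[0]+x-o[0])/d[0];print(x,(o+k*d).round(3))
b=bot.read_camera("top")[150:260,200:350]
cv2.imwrite("pics/c4.png",cv2.resize(b,(750,550),interpolation=2)[:,:,::-1])
E
```

```text
top [[212.4, 259.0], [212.1, 257.5], [229.9, 259.4], [211.5, 253.4]]
45.71039469288879 474.50107155181144 322.8173350764292 202.2119378852473 [0.535 0.012 1.12 ]
scene [[203.4, 378.9], [194.9, 379.8], [195.1, 373.8], [172.2, 382.1]]
49.0819878120347 438.02915572803937 325.7045392569428 205.53702223162938 [ 1.428 -0.212  0.66 ]
base (np.float64(130.22606456796484), np.float64(285.67235040543517)) (np.float64(452.2524049821045), np.float64(331.60871161967356)) dict_keys(['vertical_fov', 'cx', 'cy', 'R', 't'])
-0.05 [0.509 0.176 0.029]
-0.04 [0.519 0.172 0.036]
-0.03 [0.529 0.168 0.043]
-0.02 [0.539 0.164 0.05 ]
-0.01 [0.549 0.159 0.057]
0 [0.559 0.155 0.064]
```

View pics/c4.png

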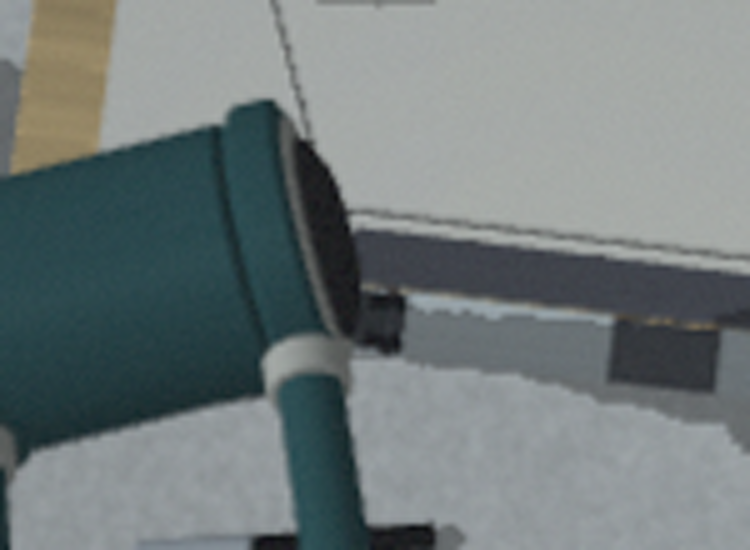

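The top view shows the gripper in line with the bar, its knuckle at about (215,276), so x is right and the tip really is higher than stated. I'll keep descending by feel.

servo_tool:
  series:
    - [0,0,-0.01,0,0,0,1]
    - [0,0,-0.02,0,0,0,1]
    - [0,0,-0.03,0,0,0,1]
    - [0,0,-0.04,0,0,0,1]
    - [0,0,-0.05,0,0,0,1]

```text
time: 6.05
tool_pos: [0.5592, 0.1503, 0.0266]
tcp_rot: [3.133, -0.231, -0.0]
wrist_force: [-0.3, -0.5, 0.9]
width: -0.005
grip_force: 0.0
```

servo_tool:
  series:
    - [0,0,-0.01,0,0,0,1]
    - [0,0,-0.02,0,0,0,1]
    - [0,0,-0.03,0,0,0,1]
    - [0,0,-0.03,0,0,0,1]

```text
time: 6.45
tool_pos: [0.5591, 0.1503, 0.022]
tcp_rot: [3.133, -0.231, -0.001]
wrist_force: [-0.4, -0.7, -0.6]
width: -0.002
grip_force: 0.0
```

```bash
python3 - <<'E'
from h import *
b=bot.read_camera("scene")[160:240,310:430]
cv2.imwrite("pics/c5.png",cv2.resize(b,(780,520),interpolation=2)[:,:,::-1])
E
```

```text
(no output)
```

View pics/c5.png

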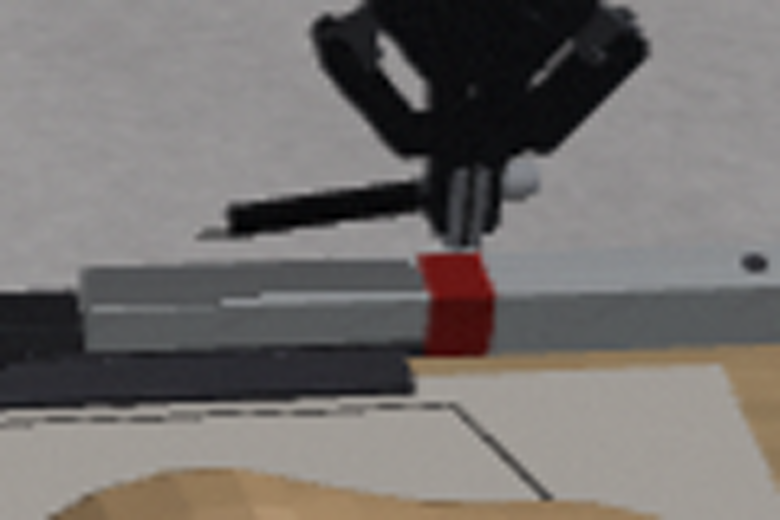

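The tip, at about (198,381), is just about to overlap the red block in the image. If it is above the bar it will hide red pixels; if behind, the bar will hide the tip. Two more small steps, then count the red pixels.

servo_tool:
  series:
    - [0,0,-0.01,0,0,0,1]
    - [0,0,-0.02,0,0,0,1]
    - [0,0,-0.03,0,0,0,1]
    - [0,0,-0.04,0,0,0,1]
    - [0,0,-0.04,0,0,0,1]

```text
time: 7.0
tool_pos: [0.5591, 0.1503, 0.016]
tcp_rot: [3.133, -0.231, -0.001]
wrist_force: [-0.3, -0.2, 0.0]
width: -0.001
grip_force: 0.0
```

```bash
python3 - <<'E'
from h import *
b=bot.read_camera("scene")[160:240,310:430]
cv2.imwrite("pics/c6.png",cv2.resize(b,(780,520),interpolation=2)[:,:,::-1])
print(bot.read_state()["wrist_force"])
E
```

```text
[ 0.96068589 -0.74872221  0.15847296]
```

View pics/c6.png

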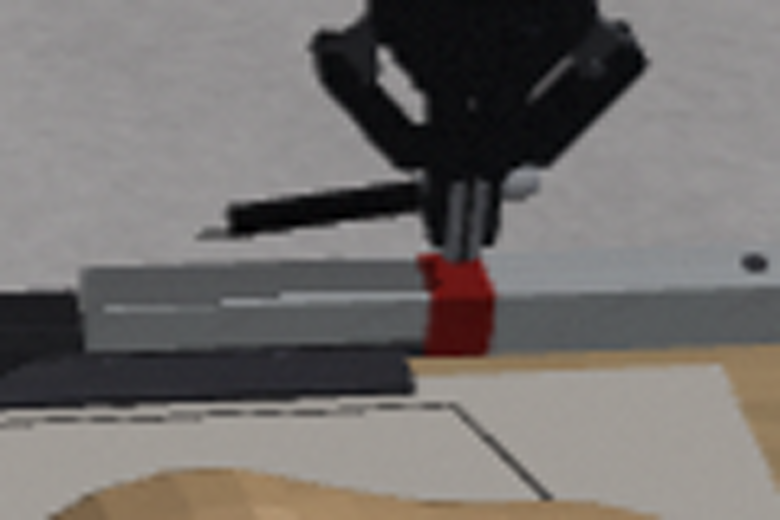

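The tip, now at about (200,381), covers the red, so it is above the block. Going on down in fine steps.

servo_tool:
  series:
    - [0,0,-0.01,0,0,0,1]
    - [0,0,-0.02,0,0,0,1]
    - [0,0,-0.025,0,0,0,1]
    - [0,0,-0.03,0,0,0,1]

```text
time: 7.45
tool_pos: [0.5592, 0.1503, 0.0116]
tcp_rot: [3.133, -0.231, -0.0]
wrist_force: [-0.1, 0.2, -0.3]
width: -0.001
grip_force: 0.0
```

servo_tool:
  series:
    - [0,0,-0.005,0,0,0,1]
    - [0,0,-0.01,0,0,0,1]
    - [0,0,-0.015,0,0,0,1]
    - [0,0,-0.015,0,0,0,1]

```text
time: 7.85
tool_pos: [0.5592, 0.1503, 0.0094]
tcp_rot: [3.133, -0.231, -0.0]
wrist_force: [-0.7, 0.4, -0.6]
width: 0.0
grip_force: 0.0
```

servo_tool:
  series:
    - [0,0,-0.005,0,0,0,1]
    - [0,0,-0.01,0,0,0,1]
    - [0,0,-0.015,0,0,0,1]
    - [0,0,-0.015,0,0,0,1]

```text
time: 8.25
tool_pos: [0.5592, 0.1503, 0.0071]
tcp_rot: [3.133, -0.231, -0.0]
wrist_force: [-0.2, -0.2, -0.3]
width: -0.003
grip_force: 0.0
```

servo_tool:
  series:
    - [0,0,-0.005,0,0,0,1]
    - [0,0,-0.01,0,0,0,1]
    - [0,0,-0.015,0,0,0,1]
    - [0,0,-0.015,0,0,0,1]

```text
time: 8.65
tool_pos: [0.5593, 0.1503, 0.0054]
tcp_rot: [3.133, -0.231, -0.0]
wrist_force: [-2.2, -0.3, 2.9]
width: 0.003
grip_force: 1.6
```

Contact. Pressing slightly more to confirm.

servo_tool:
  series:
    - [0,0,-0.003,0,0,0,1]
    - [0,0,-0.005,0,0,0,1]
    - [0,0,-0.005,0,0,0,1]

```text
time: 8.95
tool_pos: [0.5593, 0.1504, 0.0053]
tcp_rot: [3.133, -0.231, -0.0]
wrist_force: [-3.5, -1.7, 8.1]
width: -0.001
grip_force: 4.0
```

```bash
python3 - <<'E'
from h import *
s=bot.read_state();print(s["wrist_force"],s["torque"],s["tool_pos"])
b=bot.read_camera("scene")[160:240,310:430]
cv2.imwrite("pics/c7.png",cv2.resize(b,(780,520),interpolation=2)[:,:,::-1])
E
```

```text
[-3.50897997 -1.66052741  8.0766557 ] [-0.13949233  0.61562736  0.01903528] [0.55933316 0.15037351 0.00532728]
```

View pics/c7.png

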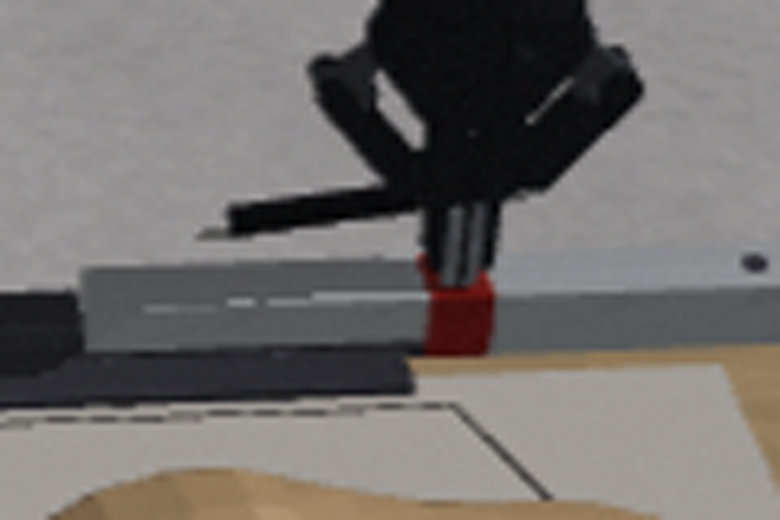

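The fingertip stands on the red block at about (204,381) with 8 N. The reported z is about 34.5 mm low, so 0.0053 is the bar's top. Sliding 50 mm along -u.

servo_tool:
  series:
    - [-0.005,-0.033,0,0,0,0,1]
    - [-0.01,-0.066,0,0,0,0,1]
    - [-0.015,-0.1,0,0,0,0,1]
    - [-0.02,-0.132,0,0,0,0,1]
    - [-0.024,-0.165,0,0,0,0,1]
    - [-0.029,-0.198,0,0,0,0,1]
    - [-0.034,-0.23,0,0,0,0,1]
    - [-0.039,-0.264,0,0,0,0,1]
    - [-0.044,-0.297,0,0,0,0,1]
    - [-0.049,-0.33,0,0,0,0,1]
    - [-0.049,-0.33,0,0,0,0,1]
    - [-0.049,-0.33,0,0,0,0,1]
    - [-0.049,-0.33,0,0,0,0,1]

```text
time: 10.3
tool_pos: [0.5529, 0.1004, 0.005]
tcp_rot: [-3.133, 0.231, -0.003]
wrist_force: [0.4, 0.8, 6.9]
width: -0.001
grip_force: 3.1
```

servo_tool:
  series:
    - [-0.005,-0.033,0,0,0,0,1]
    - [-0.01,-0.066,0,0,0,0,1]
    - [-0.015,-0.1,0,0,0,0,1]
    - [-0.02,-0.132,0,0,0,0,1]
    - [-0.024,-0.165,0,0,0,0,1]
    - [-0.029,-0.198,0,0,0,0,1]
    - [-0.034,-0.23,0,0,0,0,1]
    - [-0.039,-0.264,0,0,0,0,1]
    - [-0.044,-0.297,0,0,0,0,1]
    - [-0.049,-0.33,0,0,0,0,1]
    - [-0.049,-0.33,0,0,0,0,1]
    - [-0.049,-0.33,0,0,0,0,1]

```text
time: 11.5
tool_pos: [0.5455, 0.0509, 0.005]
tcp_rot: [-3.133, 0.231, -0.003]
wrist_force: [1.0, 2.0, 6.9]
width: -0.001
grip_force: 3.2
```

servo_tool:
  series:
    - [-0.005,-0.033,0,0,0,0,1]
    - [-0.01,-0.066,0,0,0,0,1]
    - [-0.015,-0.1,0,0,0,0,1]
    - [-0.02,-0.132,0,0,0,0,1]
    - [-0.024,-0.165,0,0,0,0,1]
    - [-0.029,-0.198,0,0,0,0,1]
    - [-0.029,-0.198,0,0,0,0,1]

```text
time: 12.2
tool_pos: [0.5411, 0.0213, 0.0051]
tcp_rot: [-3.133, 0.232, -0.003]
wrist_force: [0.2, 2.1, 6.3]
width: 0.003
grip_force: 3.2
```

servo_tool:
  series:
    - [-0.003,-0.02,0,0,0,0,1]
    - [-0.006,-0.04,0,0,0,0,1]
    - [-0.01,-0.066,0,0,0,0,1]
    - [-0.01,-0.066,0,0,0,0,1]

```text
time: 12.6
tool_pos: [0.5396, 0.0116, 0.005]
tcp_rot: [-3.132, 0.232, -0.003]
wrist_force: [0.7, 2.6, 6.8]
width: 0.002
grip_force: 3.2
```

servo_tool:
  series:
    - [-0.003,-0.02,0,0,0,0,1]
    - [-0.006,-0.04,0,0,0,0,1]
    - [-0.01,-0.066,0,0,0,0,1]
    - [-0.01,-0.066,0,0,0,0,1]

```text
time: 13.0
tool_pos: [0.5381, 0.0017, 0.005]
tcp_rot: [-3.132, 0.232, -0.003]
wrist_force: [0.5, 2.7, 5.9]
width: -0.002
grip_force: 3.0
```

servo_tool:
  series:
    - [-0.002,-0.015,0,0,0,0,1]
    - [-0.005,-0.033,0,0,0,0,1]
    - [-0.005,-0.033,0,0,0,0,1]

```text
time: 13.3
tool_pos: [0.5352, -0.0039, 0.0034]
tcp_rot: [3.132, -0.231, -0.003]
wrist_force: [-0.8, 0.3, -0.2]
width: -0.001
grip_force: 0.0
```

servo_tool:
  series:
    - [-0.002,-0.015,0,0,0,0,1]
    - [-0.005,-0.033,0,0,0,0,1]
    - [-0.005,-0.033,0,0,0,0,1]

```text
time: 13.6
tool_pos: [0.5353, -0.0085, 0.0039]
tcp_rot: [3.133, -0.231, -0.001]
wrist_force: [0.4, -0.8, -0.1]
width: -0.0
grip_force: 0.0
```

servo_tool:
  series:
    - [-0.002,-0.015,0,0,0,0,1]
    - [-0.005,-0.033,0,0,0,0,1]
    - [-0.005,-0.033,0,0,0,0,1]

```text
time: 13.9
tool_pos: [0.5349, -0.0133, 0.0043]
tcp_rot: [3.133, -0.231, -0.0]
wrist_force: [0.3, -0.1, 0.2]
width: 0.003
grip_force: 0.0
```

The force dropped to zero at y ≈ -0.003, so the tip has entered the notch. Moving 4 mm to the middle, then pressing down.

servo_tool:
  series:
    - [-0.004,-0.027,0,0,0,0,1]
    - [-0.004,-0.027,-0.01,0,0,0,1]
    - [-0.004,-0.027,-0.02,0,0,0,1]
    - [-0.004,-0.027,-0.03,0,0,0,1]
    - [-0.004,-0.027,-0.04,0,0,0,1]
    - [-0.004,-0.027,-0.05,0,0,0,1]
    - [-0.004,-0.027,-0.055,0,0,0,1]
    - [-0.004,-0.027,-0.055,0,0,0,1]

```text
time: 14.7
tool_pos: [0.5344, -0.017, -0.0039]
tcp_rot: [-3.133, 0.23, 0.0]
wrist_force: [-1.5, -0.3, 2.1]
width: -0.002
grip_force: 1.0
```

servo_tool:
  series:
    - [0,0,-0.01,0,0,0,1]
    - [0,0,-0.02,0,0,0,1]
    - [0,0,-0.03,0,0,0,1]
    - [0,0,-0.03,0,0,0,1]

```text
time: 15.1
tool_pos: [0.5343, -0.017, -0.0087]
tcp_rot: [-3.133, 0.231, 0.0]
wrist_force: [-1.5, 0.4, 2.3]
width: -0.001
grip_force: 0.8
```

servo_tool:
  series:
    - [0,0,-0.005,0,0,0,1]
    - [0,0,-0.01,0,0,0,1]
    - [0,0,-0.015,0,0,0,1]
    - [0,0,-0.015,0,0,0,1]

```text
time: 15.5
tool_pos: [0.5345, -0.017, -0.0091]
tcp_rot: [-3.133, 0.231, 0.001]
wrist_force: [-7.0, 0.7, 15.9]
width: 0.002
grip_force: 7.7
```

The stop has been reached: 16 N at about 14.4 mm below the bar top. Drawing back upward.

servo_tool:
  series:
    - [0,0,0.05,0,0,0,1]
    - [0,0,0.15,0,0,0,1]
    - [0,0,0.3,0,0,0,1]
    - [0,0,0.55,0,0,0,1]
    - [0,0,0.8,0,0,0,1]
    - [0,0,1,0,0,0,1]
    - [0,0,1,0,0,0,1]
    - [0,0,1,0,0,0,1]

```text
time: 16.3
tool_pos: [0.5354, -0.0172, 0.1408]
tcp_rot: [3.133, -0.231, 0.005]
wrist_force: [-0.5, 0.3, -0.3]
width: -0.003
grip_force: 0.0
```

```bash
python3 - <<'E'
from h import *
b=bot.read_camera("scene")[170:250,240:400]
cv2.imwrite("pics/c8.png",cv2.resize(b,(800,400),interpolation=2)[:,:,::-1])
E
```

```text
(no output)
```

View pics/c8.png

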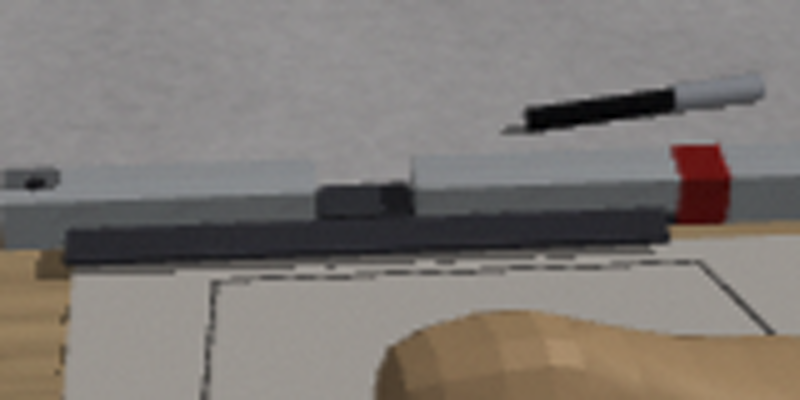

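The key sits deep in the notch at about (209,313), the jaw strip has risen with a gap of light under it, and the other objects in view are undisturbed. Handing in.

```bash
python3 -c "
from workcell import bot
print(bot.finish_job())"
```

```text
the job is handed in; nothing more can be done
None
```

The key is pressed down to its stop and was still down after I drew clear, with the jaw strip visibly lifted; the job is handed in, but no verdict came back.

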